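# Move a push-fit end stop from one duct tail to another

### The job

The orange duct is about to get its fibre and the green one has just been cut back and is open. Take the end stop off the orange duct by pressing its blue release ring into its body while you draw it off, then push it fully home on the green duct and let go, so that the ring springs right back out. Feel for the end of the green duct, which was cut by eye; never haul on or ram a duct, leave the white duct and its end stop alone, and do not shift the things lying about.

Things in the scene. Friction and masses are not known exactly. Their poses are not given: they have to be found in the camera images.
- endstop: Push-fit end stop, a closed sleeve: ribbed grey body (28 mm diameter, 42 mm long, x = -12 to +30 mm) and blue release ring (32 mm diameter, 6 mm thick) round its mouth; about 0.1 kg. x axis: the sleeve's axis, out of the mouth. Origin: on the axis at the inner stop where the duct's tip rests. It starts home on the orange duct, its origin at that duct's tip. Bore 15.6 mm.
- endstop_rear (a point): Centre of the end stop's flat closed rear end, at x = -12 mm. One finger here and one on the ring's outer face, both tips just above the duct, squeeze the ring in (52 mm apart, 48 mm pressed) and can then move the end stop along the duct, off or on. Moving it drags with a few N of seal friction (seal at x = +6 mm).
- endstop_mouth (a point): On the axis at the ring's outer face when sprung out, x = +40 mm (+36 mm when pressed in). The ring's hole is 17 mm wide. Inside, at x = 15 to 20 mm, grip jaws snap into the duct's groove and lock the end stop; they open only while the ring is pressed in.
- release_ring (a joint): How far the ring is pressed into the body, m: 0 = sprung out, 0.004 = fully in (jaws open beyond 0.003). Its spring takes 6 N to start and 12 N fully in. On a duct it springs right out only when the end stop is home; short of that it stays 1 mm or more in.
- duct_orange: Orange duct tail, a rigid level tube of 14 mm diameter fixed in the box, its axis 55 mm above the table. Origin: on its axis, where it leaves its black gland nut (25 mm diameter); x axis along the tube into the box, z up. The tip is at x = -82 mm. A groove 2 mm deep runs round it 14 to 20.5 mm from the tip.
- duct_green: Green duct tail, open: same tube, axes, groove, height and origin, end chamfered, but cut by eye: its tip lies anywhere from x = -104 to -70 mm and must be felt or seen. It does not slide. Home: the tip meets the end stop's inner stop and the push rises above the few N of seal drag. Pushes or pulls up to about 15 N are harmless; beyond some 25 N the duct is overloaded.
- duct_white: White duct tail in use, same tube, axes, height and origin, tip at x = -82 mm, with its own end stop of the same size and look on it. Leave alone. The three ducts stand parallel in a row, 70 mm apart, in any order.
- duct_box: White duct entry box, fixed, 120 x 250 x 90 mm high. Origin: centre of its underside; the ducts come out of its -x face (x = -60 mm), the gland nuts end at x = -68 mm.
- coupler: Loose straight coupler with two blue rings, 80 mm long, 32 mm thick, lying along its x axis. Origin under its middle. Bystander.
- duct_cutter: Duct cutter with red handles, about 190 mm long along x, 20 mm high, lying flat. Origin under its middle. Bystander.
- tape_roll: Black roll of tape, 90 mm diameter, 19 mm high, lying flat. Origin: centre of its underside. Bystander.
- screwdriver: Screwdriver with a red handle, lying along its x axis, about 30 mm high. Origin beneath it. Bystander.
- mug: Blue mug, 80 mm diameter, 92 mm high, handle towards its +y. Origin: centre of its underside. Bystander.
- marker: Marker pen, white with a blue cap, 17 mm thick, 135 mm long along x, lying on the table below the duct tails. Origin beneath it. Bystander.
- parts_tray: Blue open tray with small stock, 180 x 110 x 32 mm high. Origin: centre of its underside. Bystander.

How it is judged:
On the way:
1. the end stop has been drawn off the orange duct (distance between endstop and duct_orange above 0.125 m), for 0.1 s.
At the end, for the whole second after the job is handed in: The end stop is home on the green duct: origin 67 to 107 mm out from the gland nut and within 3 mm of the axis (each way), in line within 0.1 rad, seal bearing on the duct (over 4 N of contact), release ring out (pressed in less than 1 mm), at rest (under 10 mm/s), let go (x of endstop in the frame of duct_green between -0.107 and -0.067 m and y of endstop in the frame of duct_green between -0.003 and 0.003 m and z of endstop in the frame of duct_green between -0.003 and 0.003 m and angle between the x axis of endstop and the x axis of duct_green, either way round below 0.1 rad and value of joint release_ring below 0.001 m and linear speed of endstop below 0.01 m/s and contact force between endstop and duct_green above 4 N); the robot touches nothing.
It fails at once if a duct was hauled on or rammed: the contact forces between the end stop and a duct added up to more than 35 N (contact force between endstop and duct_orange above 35 N or contact force between endstop and duct_green above 35 N).
It fails at once if the robot pushed on the white duct or its end stop with more than 5 N (contact force between any of the fingers, the arm and duct_white above 5 N).
It fails at once if something lying about was shifted by more than 20 mm (distance of any of coupler, duct_cutter, tape_roll, screwdriver, mug, marker, parts_tray from where it was at the start of the episode above 0.02 m).
It also fails if it takes over 54 s, if anything falls off the work surface, if the arm or the gripper's body presses on something with over 40 N, if the wrist force passes 120 N, or if a joint passes its speed limit or range.

### The arm

A 6-joint arm with a two-finger parallel gripper is mounted at the origin on the work surface. World frame = base frame: x ahead of the robot, y to its left, z up, the work surface at z = 0. Lengths are in m, angles in rad, forces in N, time in s.
With the tool pointing down it reaches from about 0.325 to 0.775 m from the base axis. Payload 9.3 kg.
Tool frame: the origin (TCP) lies at the very end of the fingers, on their centre line; the grasp point (between the pads) lies 19 mm behind it (env.grasp_offset is the distance from the TCP to the grasp point, in m); z points along the fingers, y is the line along which they close (so a half turn about z gives the same grasp; the last joint's range is limited). The gripper opens to 85 mm and grips with 20 to 120 N. Pads are 22 mm wide; open, the fingers measure 114 mm over their backs; the gripper's body (76 mm by 85 mm) begins 54 mm behind the grasp point. The pads swing forward as they close: fully open they stand 13 mm farther back than shut.
Start: joints at [1.172, 0.259, 0.021, 1.334, 0, 1.418], TCP at [0.134, 0.533, 0.231] pointing down, gripper open.
Joint ranges: [-3.04, 3.04], [-0.91, 1.82], [-1.04, 1.36], [-1.92, 1.95], [-1.52, 1.45], [-3.14, 3.14]. Speed limits (rad/s): [2.22, 2.22, 2.79, 3.14, 3.14, 3.14].

### API

Orientations are given as a 3x3 rotation matrix whose columns are the frame's x, y, z axes.
In Python, from bench import get_state, cams, hand_in, env gives the robot as it stands.
- The arm moves only by the shell command python3 -m handwheel 'ROWS' [FORCE]. ROWS is JSON, a list of rows, each a list of 5 numbers: the opening, from 0 (shut) to 1 (fully open), then the shift along the tool's x, y, z in mm, then the turn about the tool's z in rad. A call has 1 to 20 rows; each row is the pose to reach, as a shift and turn from the pose commanded when the call began, along the tool's axes at that moment; what a row does not reach only later rows make up. A row lasts 1/8 s, in which the tool goes at most 62.5 mm and 10.7 degrees, less where a joint would pass 70% of its speed; a pose out of reach is approached as far as the arm can. A call with a gripper value outside its range is refused whole. The fingers move at their own pace and stop on an object; FORCE is the grip in N (left out, the last holds). Time passes only in rows, so rows that repeat a pose let the fingers close. It gives the time, the measured TCP pose, the force, the opening and the grip force at its end, in the units of the state.
- get_state(): the state, without advancing time (a new reading comes with each control period).
- cams.grab_frame(name): name is "scene" or "top"; returns the picture (400x640x3 uint8, red, green, blue); there is no depth.
- cams.calibration(name): a dict with "intrinsics" (3x3 intrinsics, pixels), "rvec" (rotation vector, rad) and "tvec" (3), from world to camera coordinates, as OpenCV has them. Camera axes: x right, y down, z forward; pixel columns grow to the right and rows downward; lengths in m; the calibration is good to about 2 mm. A picture is of the moment at which its call begins. calibration takes no time and is no camera call.
- hand_in(): hands the job in; it is judged then, once.
The state is a dict: "time_s": time; "q": joint angles; "qd": joint speeds; "effort": joint torques, N m; "position": TCP position; "tcp_rot": TCP orientation; "wrist_force": force on the tool from outside, world axes, zero at the start; "ft_torque": the same for the moment, N m; "gripper_width": finger opening in m; "gripper_force": force on a finger pad.
Only numpy, scipy, OpenCV 4.12 (cv2) and the standard library are available. Lean on these libraries where they do the work, as an engineer would, in place of code of your own. Each camera call takes 0.05 s, during which the arm holds its last target. There are 200 camera calls.

## Working session

There is one attempt and no reset: what is moved stays moved. The work goes in short steps, Python scripts to look and compute and a shell command to move; the robot and the scene stay as the last step left them, time stands still between calls to the robot, and variables do not carry over. Pictures are saved under pics/ and viewed, at most 12 in all, crops included, and the job is handed in when it is done.

```bash
mkdir -p pics; ls; python3 - <<'E'
from bench import get_state,cams,env
import cv2
for n in ("scene","top"):
    cv2.imwrite(f"pics/{n}0.png",cams.grab_frame(n)[:,:,::-1])
    c=cams.calibration(n); print(n,c)
print(get_state())
E
```

```text
pics
scene {'intrinsics': array([[428.80748443,   0.        , 318.02331699],
       [  0.        , 428.80748443, 193.28503295],
       [  0.        ,   0.        ,   1.        ]]), 'rvec': array([ 2.47219687,  0.65059933, -0.22357594]), 'tvec': array([-0.49402577, -0.16451234,  1.32714689])}
top {'intrinsics': array([[416.21665215,   0.        , 320.05508848],
       [  0.        , 416.21665215, 201.14523961],
       [  0.        ,   0.        ,   1.        ]]), 'rvec': array([ 2.11836941, -2.14019393,  0.17722252]), 'tvec': array([0.05399702, 0.58107726, 1.04363563])}
{'time_s': 0.1, 'q': array([1.17241865e+00, 2.59110164e-01, 2.08120325e-02, 1.33368360e+00,
       1.10782685e-05, 1.41817966e+00]), 'qd': array([-1.82634673e-03, -1.10153600e-03,  3.12224797e-03,  8.86409329e-05,
        1.22009639e-03,  1.76429846e-03]), 'effort': array([ 3.70920912e-03, -5.56692839e+01,  3.45071626e+01,  1.16948303e-02,
       -1.99242286e-04, -4.07574817e-06]), 'position': array([0.13372068, 0.53322999, 0.23073051]), 'tcp_rot': array([[-9.69952410e-01,  2.43294268e-01, -4.70056845e-04],
       [ 2.43294647e-01,  9.69951819e-01, -1.08827919e-03],
       [ 1.91160402e-04, -1.16994134e-03, -9.99999297e-01]]), 'wrist_force': array([-0.12228661,  0.01719091,  0.28581756]), 'ft_torque': array([-0.00220313,  0.00369315,  0.02883037]), 'gripper_force': 0.0, 'gripper_width': 0.08527470951339268}
```

View pics/scene0.png

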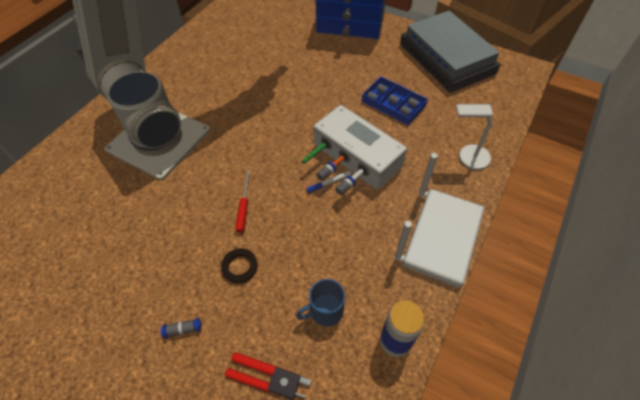

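View pics/top0.png

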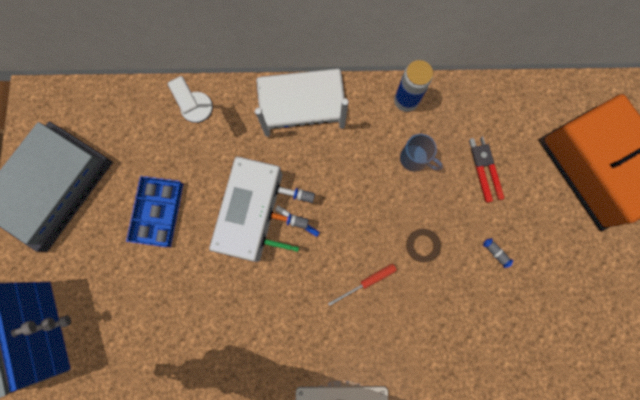

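The scene view shows the box at about (360,145), with green, orange and white tails at about (315,153), (330,168) and (350,180). In the top view the tails leave the box at about (265,245), (275,215) and (280,190), pointing right. Next I'll crop both.

```bash
python3 - <<'E'
import cv2,numpy as np
a=cv2.imread("pics/scene0.png")[100:210,290:420]; b=cv2.imread("pics/top0.png")[150:270,200:330]
a=cv2.resize(a,None,fx=5,fy=5,interpolation=cv2.INTER_CUBIC)
b=cv2.resize(b,None,fx=5,fy=5,interpolation=cv2.INTER_CUBIC)
cv2.imwrite("pics/sc.png",a);cv2.imwrite("pics/tc.png",b)
E
```

```text
(no output)
```

View pics/sc.png

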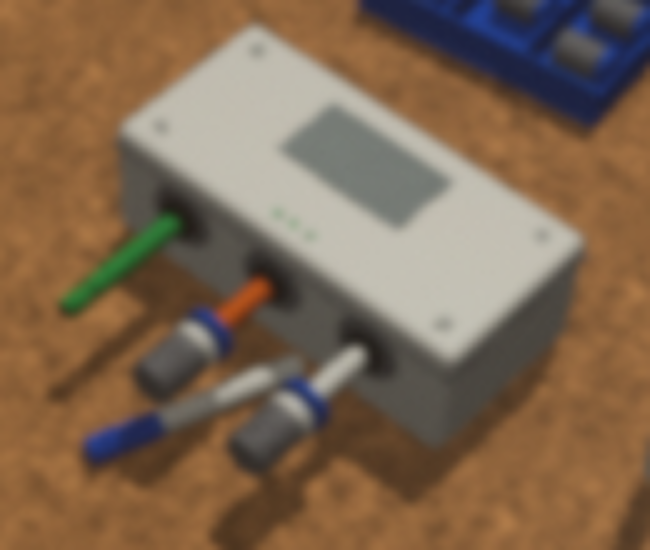

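View pics/tc.png

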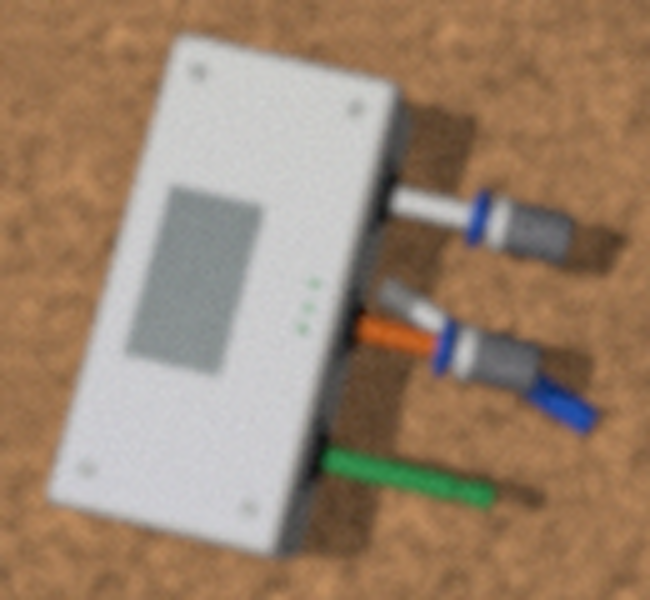

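Top crop, converted to full pixels: green duct from (265,241) to (298,249), orange end stop's ring at (289,219) with its body's rear at about (307,223), and white above them. The marker lies under the orange end stop. I'll measure these with masks and two-view triangulation.

```bash
cat > vis.py <<'E'
import cv2,numpy as np
from bench import cams
def P(n):
    c=cams.calibration(n);R=cv2.Rodrigues(c["rvec"])[0];return c["intrinsics"],R,c["tvec"]
def tri(ps,pt):
    A=[]
    Ms=[K@np.c_[R,t] for K,R,t in (P("scene"),P("top"))]
    X=cv2.triangulatePoints(Ms[0],Ms[1],np.float64(ps).reshape(2,1),np.float64(pt).reshape(2,1)); X=(X[:3]/X[3]).ravel()
    r=[cv2.projectPoints(X,cams.calibration(n)["rvec"],cams.calibration(n)["tvec"],cams.calibration(n)["intrinsics"],None)[0].ravel()-p for n,p in (("scene",ps),("top",pt))]
    return X,np.round(np.r_[r[0],r[1]],2)
def onplane(n,p,z):
    K,R,t=P(n);d=R.T@np.linalg.inv(K)@np.r_[p,1];o=-R.T@t
    return o+d*(z-o[2])/d[2]
def proj(n,X):
    c=cams.calibration(n);return cv2.projectPoints(np.float64(X).reshape(-1,3),c["rvec"],c["tvec"],c["intrinsics"],None)[0].reshape(-1,2)
def mask(im,lo,hi,roi):
    h=cv2.cvtColor(im,cv2.COLOR_BGR2HSV);m=cv2.inRange(h,lo,hi);k=np.zeros_like(m);x0,x1,y0,y1=roi;k[y0:y1,x0:x1]=255
    return m&k
def linefit(m):
    y,x=np.nonzero(m);p=np.c_[x,y].astype(np.float32);c=p.mean(0);u=np.linalg.svd(p-c,full_matrices=False)[2][0]
    s=(p-c)@u;return c,u,s.min(),s.max(),len(p)
def line3(cs,us,ct,ut):
    N=[];O=[]
    for n,c,u in (("scene",cs,us),("top",ct,ut)):
        K,R,t=P(n);Ki=np.linalg.inv(K);l=np.cross(np.r_[c,1],np.r_[c+u*10,1]);nn=R.T@K.T@l;N.append(nn/np.linalg.norm(nn));O.append(-R.T@t)
    d=np.cross(N[0],N[1]);d/=np.linalg.norm(d)
    X=np.linalg.lstsq(np.array([N[0],N[1],d]),np.array([N[0]@O[0],N[1]@O[1],0]),rcond=None)[0]
    return X,d
E
python3 - <<'E'
from vis import *
s=cv2.imread("pics/scene0.png");t=cv2.imread("pics/top0.png")
R={}
for nm,lo,hi,rs,rt in (("green",(45,100,40),(80,255,255),(295,335,135,170),(255,310,230,260)),
  ("orange",(3,170,120),(12,255,255),(330,350,150,168),(268,292,208,226)),
  ("ringO",(105,110,60),(130,255,255),(322,340,158,174),(284,294,210,227)),
  ("ringW",(105,110,60),(130,255,255),(344,358,170,188),(292,300,185,201))):
    a=mask(s,lo,hi,rs);b=mask(t,lo,hi,rt)
    A=linefit(a);B=linefit(b);R[nm]=(A,B)
    X,r=tri(A[0],B[0]);print(nm,A[4],B[4],"centroid",X.round(4),r)
    if nm in("green","orange"):
        L,d=line3(A[0],A[1],B[0],B[1]);print("  dir",d.round(4),np.degrees(np.arctan2(d[1],d[0])).round(2))
        for e in(2,3):
            print("  end",A[0]+A[1]*A[e],B[0]+B[1]*B[e],onplane("top",B[0]+B[1]*B[e],.055).round(4),onplane("scene",A[0]+A[1]*A[e],.055).round(4))
    print("  at z.055 top",onplane("top",B[0],.055).round(4),"scene",onplane("scene",A[0],.055).round(4))
# lid
for n,im,roi in(("top",t,(205,285,150,265)),("scene",s,(310,410,100,180))):
    m=mask(im,(0,0,130 if n=="top" else 140),(180,45,255),roi);m=cv2.morphologyEx(m,cv2.MORPH_CLOSE,np.ones((9,9)));m=cv2.morphologyEx(m,cv2.MORPH_OPEN,np.ones((9,9)))
    c=max(cv2.findContours(m,0,1)[0],key=cv2.contourArea)
    q=cv2.approxPolyDP(cv2.convexHull(c),5,True).reshape(-1,2);W=np.array([onplane(n,p,.09) for p in q]);print(n,q.tolist(),W.round(4).tolist())
    C=np.array([onplane(n,p,.09)[:2] for p in c.reshape(-1,2)],np.float32);print(cv2.minAreaRect(C*1000))
E
```

```text
green 114 178 centroid [0.4701 0.1531 0.058 ] [-1.    0.22 -0.77 -0.93]
  dir [-0.2326 -0.9723  0.0209] -103.45
  end [325.23676 143.05292] [263.761  241.0422] [0.478 0.194 0.055] [0.4811 0.1978 0.055 ]
  end [302.98703 160.98392] [298.02292 248.90005] [0.457  0.1058 0.055 ] [0.4589 0.1099 0.055 ]
  at z.055 top [0.4679 0.1514 0.055 ] scene [0.4709 0.1574 0.055 ]
orange 41 72 centroid [0.5425 0.1586 0.0571] [-0.76  0.19 -0.56 -0.7 ]
  dir [-0.2931 -0.951  -0.0984] -107.13
  end [342.31903 156.37793] [271.7735 214.7389] [0.5462 0.174  0.055 ] [0.5473 0.178  0.055 ]
  end [334.69022 162.81766] [285.0579  218.81117] [0.5352 0.1394 0.055 ] [0.5396 0.1472 0.055 ]
  at z.055 top [0.5409 0.1574 0.055 ] scene [0.5432 0.1618 0.055 ]
ringO 11 20 centroid [0.5365 0.1316 0.0603] [-1.12  0.26 -0.83 -1.02]
  at z.055 top [0.5346 0.1299 0.055 ] scene [0.5369 0.1376 0.055 ]
ringW 14 20 centroid [0.6041 0.1144 0.0612] [-1.18  0.29 -0.83 -1.05]
  at z.055 top [0.6025 0.1127 0.055 ] scene [0.6046 0.121  0.055 ]
top [[235, 158], [277, 166], [254, 258], [211, 250]] [[0.69, 0.2662, 0.09], [0.6675, 0.1576, 0.09], [0.4337, 0.2127, 0.09], [0.4544, 0.32, 0.09]]
((560.4163208007812, 236.70555114746094), (124.9953842163086, 249.00462341308594), 75.61164855957031)
scene [[320, 121], [345, 108], [399, 143], [400, 153], [384, 168], [364, 165], [320, 130]] [[0.4418, 0.2371, 0.09], [0.4805, 0.3185, 0.09], [0.6745, 0.2702, 0.09], [0.6913, 0.2386, 0.09], [0.6751, 0.1706, 0.09], [0.6243, 0.154, 0.09], [0.4592, 0.2067, 0.09]]
((565.1675415039062, 234.44915771484375), (125.22941589355469, 245.25146484375), 75.13871002197266)
```

```bash
python3 -m handwheel '[[1,-50,-32,0,0],[1,-100,-65,0,0],[1,-150,-97,0,0],[1,-200,-129,0,0],[1,-250,-162,0,0],[1,-300,-194,0,0],[1,-350,-226,0,0],[1,-400,-258,0,0],[1,-450,-291,0,0],[1,-480,-310,0,0],[1,-488,-316,0,0],[1,-488,-316,20,0],[1,-488,-316,60,0],[1,-488,-316,80,0],[1,-488,-316,80,0]]' 20
python3 - <<'E'
from vis import *
from bench import get_state
for n in("top","scene"):
    im=cams.grab_frame(n)[:,:,::-1]; cv2.imwrite(f"pics/{n}1.png",im)
    p=proj(n,[.53,.108,.07])[0]; x,y=int(p[0]),int(p[1]);
    c=im[max(y-50,0):y+50,x-65:x+65]; cv2.imwrite(f"pics/{n}1c.png",cv2.resize(c,None,fx=4,fy=4,interpolation=cv2.INTER_CUBIC)); print(n,x,y)
a=cv2.imread("pics/top1c.png");b=cv2.imread("pics/scene1c.png")
cv2.imwrite("pics/both1.png",cv2.resize(np.hstack([a,b]),(800,int(a.shape[0]*800/(2*a.shape[1])))))
s=get_state();print(s["position"],s["tcp_rot"][:,1],s["wrist_force"])
E
```

```text
time_s: 1.98
position: [0.5288, 0.1089, 0.1501]
tcp_rot: [[-0.97, 0.242, -0.003], [0.242, 0.97, -0.0], [0.003, -0.001, -1.0]]
wrist_force: [-0.1, -0.1, 0.7]
gripper_width: 0.0854
gripper_force: 0.0
top 296 219
scene 324 167
[0.53020262 0.10878172 0.15209422] [2.42599265e-01 9.70126552e-01 2.63565671e-04] [-0.32556531  0.3092915   0.39178472]
```

View pics/both1.png

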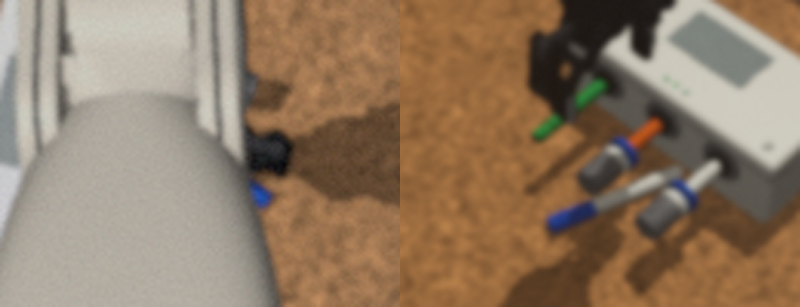

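The arm hides the work in the top view. In the scene view the fingers are still high, above and behind the orange end stop. I'll descend and look again.

```bash
python3 -m handwheel '[[1,0,0,30,0],[1,0,0,60,0],[1,0,0,70,0],[1,0,0,70,0]]' 20
python3 - <<'E'
from vis import *
from bench import get_state
im=np.ascontiguousarray(cams.grab_frame("scene")[:,:,::-1]); cv2.imwrite("pics/scene2.png",im)
c=cv2.resize(im[110:210,270:400],None,fx=6,fy=6,interpolation=cv2.INTER_CUBIC); cv2.imwrite("pics/s2c.png",c)
s=get_state();print(s["position"],s["tcp_rot"][:,1],s["wrist_force"])
E
```

```text
time_s: 2.58
position: [0.5305, 0.1084, 0.0819]
tcp_rot: [[-0.97, 0.243, 0.0], [0.243, 0.97, 0.0], [-0.0, 0.0, -1.0]]
wrist_force: [-0.1, -0.3, -0.3]
gripper_width: 0.0853
gripper_force: 0.0
[0.53088537 0.10834539 0.08244761] [2.43227905e-01 9.69969070e-01 4.36103723e-04] [ 0.03721301 -0.96029758  0.36727288]
```

View pics/s2c.png

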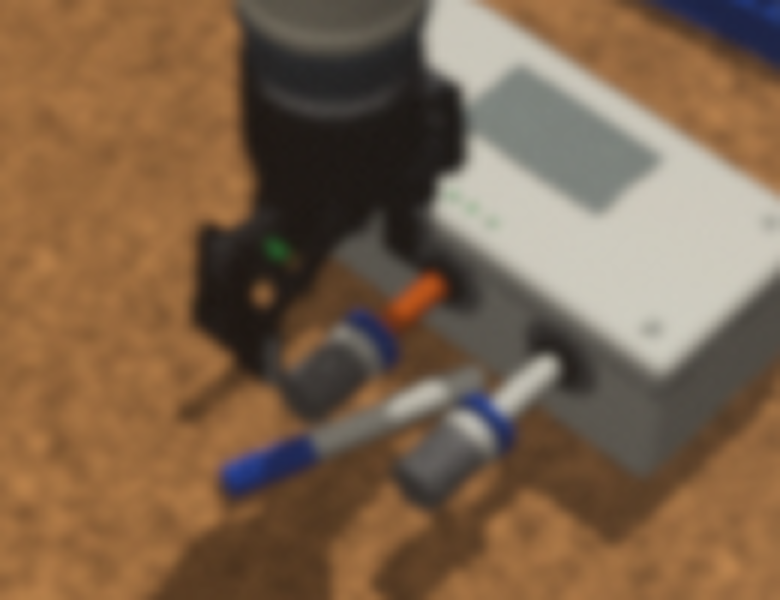

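The left finger is just beyond the end stop's rear, at about crop (255,370). The right finger is over the orange duct between ring and nut, at about (405,235), so it straddles. I'll lower it and feel for the duct top.

```bash
python3 -m handwheel '[[0.85,0,0,7,0],[0.85,0,0,14,0],[0.85,0,0,20,0],[0.85,0,0,24,0],[0.85,0,0,25,0],[0.85,0,0,25,0],[0.85,0,0,25,0]]' 20
```

```text
time_s: 3.5
position: [0.5304, 0.1082, 0.0564]
tcp_rot: [[-0.97, 0.243, 0.0], [0.243, 0.97, 0.0], [-0.0, 0.0, -1.0]]
wrist_force: [0.2, 1.2, -0.2]
gripper_width: 0.0728
gripper_force: 0.0
```

```bash
python3 -m handwheel '[[0.85,0,0,1,0],[0.85,0,0,2,0],[0.85,0,0,2,0]]' 20; python3 -m handwheel '[[0.85,0,0,1,0],[0.85,0,0,1,0]]' 20;  python3 -m handwheel '[[0.85,0,0,1,0],[0.85,0,0,1,0]]' 20
```

```text
time_s: 3.88
position: [0.5302, 0.1082, 0.0542]
tcp_rot: [[-0.97, 0.243, -0.0], [0.243, 0.97, -0.0], [0.0, -0.0, -1.0]]
wrist_force: [0.6, -0.2, -1.2]
gripper_width: 0.0722
gripper_force: 0.0
time_s: 4.12
position: [0.5303, 0.1082, 0.0534]
tcp_rot: [[-0.97, 0.243, 0.0], [0.243, 0.97, 0.0], [-0.0, 0.0, -1.0]]
wrist_force: [-1.1, 0.6, 2.5]
gripper_width: 0.0726
gripper_force: 1.0
time_s: 4.38
position: [0.5305, 0.1083, 0.0531]
tcp_rot: [[-0.97, 0.243, 0.001], [0.243, 0.97, 0.0], [-0.001, 0.001, -1.0]]
wrist_force: [-3.3, -0.4, 10.4]
gripper_width: 0.0725
gripper_force: 5.0
```

```bash
python3 - <<'E'
from vis import *
im=np.ascontiguousarray(cams.grab_frame("scene")[:,:,::-1])
c=cv2.resize(im[110:210,270:400],None,fx=6,fy=6,interpolation=cv2.INTER_CUBIC); cv2.imwrite("pics/s3c.png",cv2.convertScaleAbs(c,alpha=1.6,beta=20))
E
```

```text
(no output)
```

View pics/s3c.png

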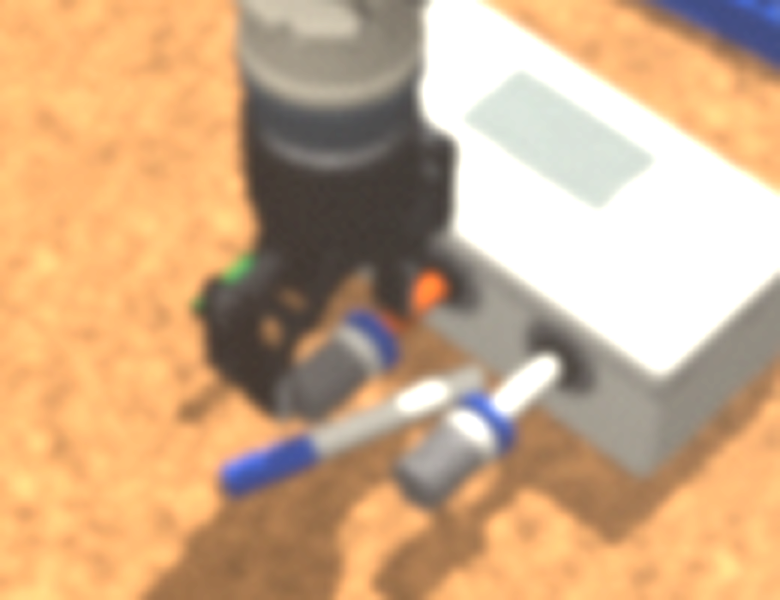

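The fingers straddle the end stop. The finger has touched the duct top at TCP z ≈ 0.0533, but it seems shifted towards green. I'll project the fingertip corners to check.

```bash
python3 - <<'E'
from vis import *
T=np.array([.5304,.1083,.062]);tx=np.array([-.970,.243,0]);ty=np.array([.243,.970,0])
def crop(X): return ((proj("scene",X)-[270,110])*6).round(0).tolist()
for nm,s in(("rear",-1),("ring",1)):
    print(nm,crop([T+s*.036*ty+l*tx for l in(-.011,0,.011)]))
r=np.array([.5365,.1316,.055]);e=np.array([.245,.9695,0])
print("model ring",crop([r]),"rear",crop([r-.049*e]),"mid top",crop([r-.024*e+[0,0,.014]]))
# observed body/ring in scene
im=cv2.imread("pics/scene2.png")
m=mask(im,(105,110,60),(130,255,255),(322,340,158,174));print("ring seen",((linefit(m)[0]-[270,110])*6))
E
```

```text
rear [[293.0, 418.0], [275.0, 405.0], [258.0, 391.0]]
ring [[401.0, 326.0], [383.0, 313.0], [366.0, 300.0]]
model ring [[366.0, 338.0]] rear [[293.0, 400.0]] mid top [[330.0, 349.0]]
ring seen [372.54547119 329.45452881]
```

```bash
python3 -m handwheel '[[0.85,0,0,-4,0],[0.85,-7,0,-4,0],[0.85,-7,0,-4,0],[0.85,-7,0,-2,0],[0.85,-7,0,-2,0]]' 20; python3 -m handwheel '[[0.85,0,0,1,0],[0.85,0,0,1.5,0],[0.85,0,0,1.5,0]]' 20;  python3 -m handwheel '[[0.85,0,0,1,0],[0.85,0,0,1,0],[0.85,0,0,1,0]]' 20
```

```text
time_s: 5.05
position: [0.5368, 0.1065, 0.0539]
tcp_rot: [[-0.97, 0.243, -0.001], [0.243, 0.97, -0.0], [0.001, -0.0, -1.0]]
wrist_force: [-0.9, -0.1, -0.4]
gripper_width: 0.0726
gripper_force: 0.0
time_s: 5.42
position: [0.5371, 0.1066, 0.0533]
tcp_rot: [[-0.97, 0.243, 0.0], [0.243, 0.97, 0.0], [-0.0, 0.0, -1.0]]
wrist_force: [-3.3, -0.2, 5.0]
gripper_width: 0.0725
gripper_force: 2.8
time_s: 5.8
position: [0.5371, 0.1066, 0.053]
tcp_rot: [[-0.97, 0.243, 0.001], [0.243, 0.97, 0.0], [-0.001, 0.001, -1.0]]
wrist_force: [-4.1, -0.7, 13.2]
gripper_width: 0.0727
gripper_force: 6.6
```

Contact comes at the same height at both lateral positions, so the pad sits on the duct apex. I'll lift to clear the closing swing and close in steps.

```bash
python3 -m handwheel '[[0.85,0,0,-7,0],[0.8,0,0,-7,0],[0.75,0,0,-7,0],[0.72,0,0,-7,0],[0.69,0,0,-7,0],[0.69,0,0,-7,0]]' 20; python3 -m handwheel '[[0.67,0,0,0,0],[0.65,0,0,0,0],[0.65,0,0,0,0]]' 20
```

```text
time_s: 6.55
position: [0.537, 0.1065, 0.0587]
tcp_rot: [[-0.97, 0.243, -0.0], [0.243, 0.97, -0.0], [0.0, -0.0, -1.0]]
wrist_force: [-0.2, 0.3, 0.2]
gripper_width: 0.0587
gripper_force: 0.0
time_s: 6.92
position: [0.5371, 0.1065, 0.0588]
tcp_rot: [[-0.97, 0.243, 0.0], [0.243, 0.97, -0.0], [-0.0, -0.0, -1.0]]
wrist_force: [-0.2, 0.4, 0.7]
gripper_width: 0.0554
gripper_force: 0.0
```

```bash
python3 -m handwheel '[[0.63,0,0,0,0],[0.61,0,0,0,0],[0.61,0,0,0,0]]' 20; python3 -m handwheel '[[0.59,0,0,0,0],[0.59,0,0,0,0],[0.59,0,0,0,0]]' 20
```

```text
time_s: 7.3
position: [0.5371, 0.1065, 0.0588]
tcp_rot: [[-0.97, 0.243, 0.0], [0.243, 0.97, -0.0], [-0.0, -0.0, -1.0]]
wrist_force: [0.6, -0.2, 0.6]
gripper_width: 0.0522
gripper_force: 0.5
time_s: 7.68
position: [0.5372, 0.1066, 0.0589]
tcp_rot: [[-0.97, 0.243, 0.0], [0.243, 0.97, 0.0], [-0.0, 0.0, -1.0]]
wrist_force: [-0.3, 0.3, 2.2]
gripper_width: 0.0507
gripper_force: 8.0
```

```bash
python3 -m handwheel '[[0.57,0,0,0,0],[0.54,0,0,0,0],[0.5,0,0,0,0],[0.5,0,0,0,0],[0.5,0,0,0,0]]' 25; python3 -m handwheel '[[0.5,0,-2,0,0],[0.5,0,-3,0,0],[0.5,0,-3,0,0]]' 25
```

```text
time_s: 8.3
position: [0.537, 0.1054, 0.0594]
tcp_rot: [[-0.97, 0.244, 0.0], [0.244, 0.97, -0.002], [-0.001, -0.002, -1.0]]
wrist_force: [-3.1, -5.9, 9.6]
gripper_width: 0.0472
gripper_force: 26.6
time_s: 8.68
position: [0.5368, 0.1039, 0.0594]
tcp_rot: [[-0.97, 0.243, 0.001], [0.243, 0.97, 0.001], [-0.001, 0.001, -1.0]]
wrist_force: [-0.7, 1.3, 6.6]
gripper_width: 0.0472
gripper_force: 25.7
```

```bash
python3 -m handwheel '[[0.5,0,0,-0.7,0],[0.5,0,-2,-0.7,0],[0.5,0,-4,-0.7,0],[0.5,0,-6,-0.7,0]]' 25
```

```text
time_s: 9.18
position: [0.5349, 0.0977, 0.0595]
tcp_rot: [[-0.97, 0.243, 0.0], [0.243, 0.97, 0.0], [-0.0, 0.0, -1.0]]
wrist_force: [0.3, 1.5, 2.8]
gripper_width: 0.0469
gripper_force: 26.6
```

```bash
python3 -m handwheel '[[0.5,0,-4,0,0],[0.5,0,-8,0,0],[0.5,0,-12,0,0],[0.5,0,-16,0,0]]' 25;python3 -m handwheel '[[0.5,0,-5,0,0],[0.5,0,-10,0,0],[0.5,0,-15,0,0],[0.5,0,-20,0,0],[0.5,0,-28,0,0],[0.5,0,-36,0,0],[0.5,0,-44,0,0],[0.5,0,-44,0,0]]' 25
python3 - <<'E'
from vis import *
im=np.ascontiguousarray(cams.grab_frame("scene")[:,:,::-1]);cv2.imwrite("pics/scene4.png",im)
c=cv2.resize(im[110:210,270:400],None,fx=6,fy=6,interpolation=cv2.INTER_CUBIC); cv2.imwrite("pics/s4c.png",cv2.convertScaleAbs(c,alpha=1.6,beta=20))
E
```

```text
time_s: 9.68
position: [0.5309, 0.0819, 0.0594]
tcp_rot: [[-0.97, 0.243, -0.0], [0.243, 0.97, -0.0], [0.0, -0.0, -1.0]]
wrist_force: [1.1, 1.0, 3.5]
gripper_width: 0.0473
gripper_force: 26.5
time_s: 10.68
position: [0.5201, 0.039, 0.0595]
tcp_rot: [[-0.97, 0.244, -0.0], [0.244, 0.97, -0.0], [0.0, -0.0, -1.0]]
wrist_force: [-0.9, 0.8, -2.0]
gripper_width: 0.0469
gripper_force: 25.9
```

View pics/s4c.png

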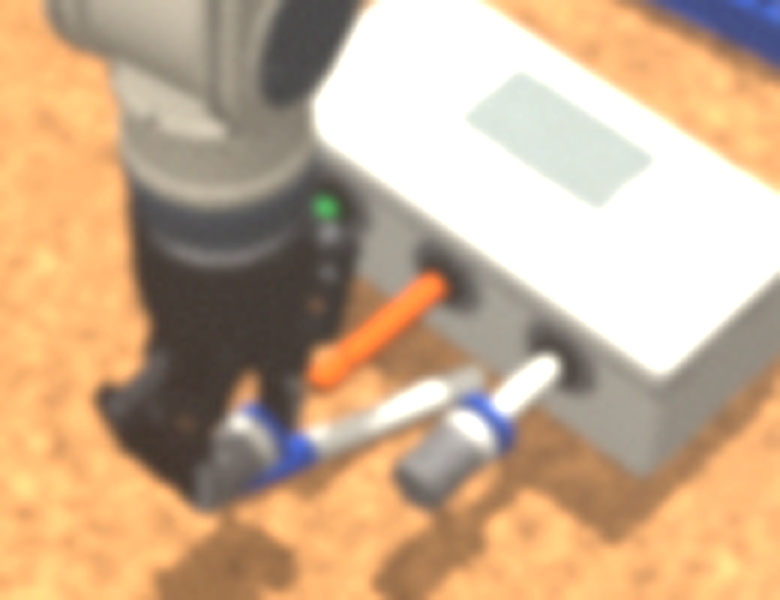

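The end stop is off the orange duct and held level between the fingers, with its ring at about crop (262,420). The orange tip is free at (322,378). Next I'll shift 70 mm across to green, staying clear of its tip.

```bash
python3 -m handwheel '[[0.5,0,-8,0,0],[0.5,5,-15,0,0],[0.5,20,-15,0,0],[0.5,35,-15,0,0],[0.5,50,-15,0,0],[0.5,64,-15,0,0],[0.5,70,-15,0,0],[0.5,70,-15,0,0],[0.5,70,-15,0,0]]' 25
python3 - <<'E'
from vis import *
from bench import get_state
s=get_state();print(s["position"],s["wrist_force"])
im=np.ascontiguousarray(cams.grab_frame("scene")[:,:,::-1]);cv2.imwrite("pics/scene5.png",im)
c=cv2.resize(im[110:210,260:370],None,fx=6,fy=6,interpolation=cv2.INTER_CUBIC); cv2.imwrite("pics/s5c.png",cv2.convertScaleAbs(c,alpha=1.6,beta=20))
e=np.array([.245,.9695,0]);A=linefit(mask(cv2.imread("pics/scene4.png"),(3,170,120),(14,255,255),(318,350,150,178)))
ends=[onplane("scene",A[0]+A[1]*A[k],.055)@e for k in(2,3)]
g=[onplane("scene",p,.055)@e for p in((325.237,143.053),(302.987,160.984))]
print("orange ends",ends,"green",g)
E
```

```text
time_s: 11.85
position: [0.4493, 0.042, 0.0596]
tcp_rot: [[-0.97, 0.243, 0.001], [0.243, 0.97, -0.0], [-0.001, 0.0, -1.0]]
wrist_force: [0.8, 0.3, -0.9]
gripper_width: 0.0466
gripper_force: 25.9
[0.44926369 0.0419824  0.05957335] [ 0.77152283  0.25300985 -0.89061803]
orange ends [np.float64(0.3070008770269077), np.float64(0.22461258343010965)] green [np.float64(0.3096522788307491), np.float64(0.21899708190055528)]
```

View pics/s5c.png

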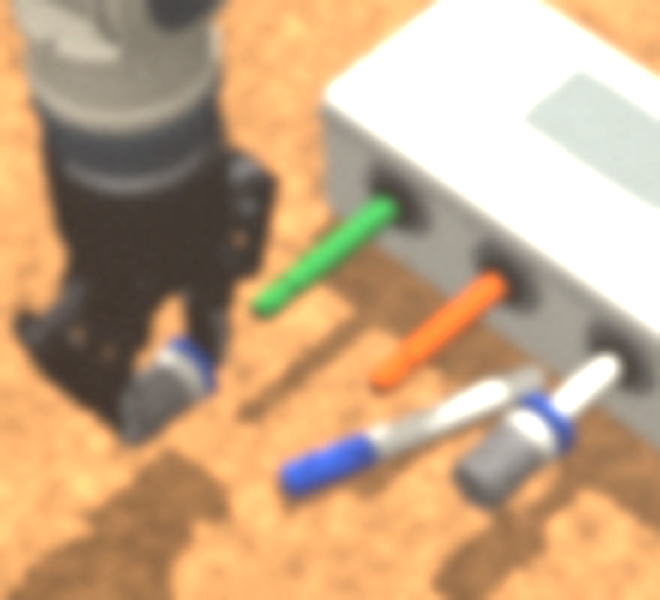

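Green's tip shows about 6 mm further out than orange's, at about crop (262,303), or roughly x = -88 mm. The end stop is lined up. Advancing.

```bash
python3 -m handwheel '[[0.5,0,8,0,0],[0.5,0,18,0,0],[0.5,0,27,0,0],[0.5,0,33,0,0],[0.5,0,36,0,0],[0.5,0,36,0,0]]' 25; python3 -m handwheel '[[0.5,0,2,0,0],[0.5,0,4,0,0],[0.5,0,6,0,0],[0.5,0,8,0,0],[0.5,0,8,0,0]]' 25;python3 - <<'E'
from bench import get_state
s=get_state();print(s["position"]@s["tcp_rot"],s["wrist_force"]@s["tcp_rot"])
E
```

```text
time_s: 12.65
position: [0.4575, 0.0772, 0.0595]
tcp_rot: [[-0.97, 0.243, 0.0], [0.243, 0.97, -0.0], [-0.0, -0.0, -1.0]]
wrist_force: [-0.4, -0.2, -1.1]
gripper_width: 0.0469
gripper_force: 25.9
time_s: 13.28
position: [0.4596, 0.0849, 0.0595]
tcp_rot: [[-0.97, 0.243, 0.0], [0.243, 0.97, 0.0], [-0.0, 0.0, -1.0]]
wrist_force: [-0.4, 0.5, 0.9]
gripper_width: 0.0469
gripper_force: 26.7
[-0.42513582  0.19413236 -0.05942237] [ 0.46922133  0.43236153 -0.91284396]
```

```bash
for i in 1; do python3 -m handwheel '[[0.5,0,1.5,0,0],[0.5,0,3,0,0],[0.5,0,4.5,0,0],[0.5,0,6,0,0]]' 25; done; python3 -c "
from bench import get_state
s=get_state();print(s['position']@s['tcp_rot'],s['wrist_force']@s['tcp_rot'])"
```

```text
time_s: 13.78
position: [0.4609, 0.0906, 0.0595]
tcp_rot: [[-0.97, 0.243, 0.0], [0.243, 0.97, -0.0], [-0.0, -0.0, -1.0]]
wrist_force: [-0.1, -0.1, 2.0]
gripper_width: 0.047
gripper_force: 27.0
[-0.42501774  0.2000962  -0.05950971] [ 0.0572751  -0.13005358 -2.01534206]
```

```bash
python3 -m handwheel '[[0.5,0,1.5,0,0],[0.5,0,3,0,0],[0.5,0,4.5,0,0],[0.5,0,6,0,0]]' 25; python3 -c "
from bench import get_state
s=get_state();print(s['position']@s['tcp_rot'],s['wrist_force']@s['tcp_rot'])"
```

```text
time_s: 14.28
position: [0.4624, 0.0965, 0.0595]
tcp_rot: [[-0.97, 0.243, 0.0], [0.243, 0.97, -0.0], [-0.0, 0.0, -1.0]]
wrist_force: [-0.3, -1.0, 2.5]
gripper_width: 0.0468
gripper_force: 26.7
[-0.42503844  0.20612159 -0.05947076] [ 0.0087205  -0.99600377 -2.54678159]
```

```bash
python3 -m handwheel '[[0.5,0,1.5,0,0],[0.5,0,3,0,0],[0.5,0,4.5,0,0],[0.5,0,6,0,0]]' 25; python3 -m handwheel '[[0.5,0,1.5,0,0],[0.5,0,3,0,0],[0.5,0,4.5,0,0],[0.5,0,6,0,0]]' 25; python3 -c "
from bench import get_state
s=get_state();print(s['position']@s['tcp_rot'],s['wrist_force']@s['tcp_rot'])"
```

```text
time_s: 14.78
position: [0.4638, 0.1023, 0.0595]
tcp_rot: [[-0.97, 0.243, 0.0], [0.243, 0.97, -0.0], [-0.0, -0.0, -1.0]]
wrist_force: [0.2, -1.5, 2.7]
gripper_width: 0.0468
gripper_force: 27.3
time_s: 15.28
position: [0.4653, 0.1081, 0.0595]
tcp_rot: [[-0.97, 0.243, -0.0], [0.243, 0.97, -0.0], [0.0, -0.0, -1.0]]
wrist_force: [-0.4, -1.6, 2.3]
gripper_width: 0.0465
gripper_force: 27.5
[-0.42498045  0.21809097 -0.05949279] [-0.01451459 -1.63502677 -2.28472655]
```

```bash
python3 -m handwheel '[[0.5,0,1,0,0],[0.5,0,2,0,0],[0.5,0,3,0,0]]' 25; python3 -m handwheel '[[0.5,0,1,0,0],[0.5,0,2,0,0]]' 25; python3 -c "
from bench import get_state
s=get_state();print(s['position']@s['tcp_rot'],s['wrist_force']@s['tcp_rot'])"
```

```text
time_s: 15.65
position: [0.466, 0.111, 0.0595]
tcp_rot: [[-0.97, 0.243, 0.0], [0.243, 0.97, -0.0], [-0.0, -0.0, -1.0]]
wrist_force: [-1.2, -1.1, 3.1]
gripper_width: 0.0466
gripper_force: 27.4
time_s: 15.9
position: [0.4665, 0.1128, 0.0595]
tcp_rot: [[-0.97, 0.243, 0.0], [0.243, 0.97, -0.0], [-0.0, -0.0, -1.0]]
wrist_force: [0.3, -2.9, 3.3]
gripper_width: 0.0468
gripper_force: 27.2
[-0.42500785  0.22291816 -0.05956145] [-0.95781188 -2.74119983 -3.33174849]
```

```bash
for i in 1; do python3 -m handwheel '[[0.5,0,0.5,0,0],[0.5,0,1,0,0],[0.5,0,1.5,0,0]]' 25; done|grep -E "pos|wrist"; python3 -m handwheel '[[0.5,0,0.5,0,0],[0.5,0,1,0,0]]' 25|grep -E "pos|wrist"; python3 -m handwheel '[[0.5,0,0.5,0,0],[0.5,0,1,0,0]]' 25|grep -E "pos|wrist"
```

```text
position: [0.4669, 0.1144, 0.0595]
wrist_force: [-0.7, -1.1, 4.2]
position: [0.4671, 0.1153, 0.0595]
wrist_force: [-1.1, -2.0, 5.3]
position: [0.4673, 0.116, 0.0595]
wrist_force: [-1.3, -5.4, 5.0]
```

```bash
python3 -m handwheel '[[0.5,0,0.4,0,0],[0.5,0,0.8,0,0],[0.5,0,0.8,0,0]]' 25|grep -E "pos|wrist"; python3 -m handwheel '[[0.5,0,0.4,0,0],[0.5,0,0.8,0,0],[0.5,0,0.8,0,0]]' 25|grep -E "pos|wrist"
```

```text
position: [0.4673, 0.116, 0.0595]
wrist_force: [-1.6, -8.1, 6.1]
position: [0.4673, 0.1162, 0.0595]
wrist_force: [-2.9, -11.5, 6.5]
```

Position has stopped while the push rises to 11 N, so it is home, with the tip near x = -89 mm as seen. I'll open slowly, keeping a slight forward bias.

```bash
python3 -m handwheel '[[0.55,0,0,0,0],[0.57,0,0,0,0],[0.59,0,0,0,0],[0.61,0,0,0,0],[0.63,0,0,0,0],[0.65,0,0,0,0]]' 20;python3 -m handwheel '[[0.68,0,0,0,0],[0.72,0,0,0,0],[0.72,0,0,0,0]]' 20
python3 - <<'E'
from vis import *
im=np.ascontiguousarray(cams.grab_frame("scene")[:,:,::-1]);cv2.imwrite("pics/scene6.png",im)
c=cv2.resize(im[110:210,260:370],None,fx=6,fy=6,interpolation=cv2.INTER_CUBIC); cv2.imwrite("pics/s6c.png",cv2.convertScaleAbs(c,alpha=1.6,beta=20))
E
```

```text
time_s: 18.27
position: [0.4676, 0.1181, 0.0594]
tcp_rot: [[-0.97, 0.243, -0.0], [0.243, 0.97, 0.0], [0.0, 0.0, -1.0]]
wrist_force: [-1.0, -0.2, 0.8]
gripper_width: 0.056
gripper_force: 0.0
time_s: 18.65
position: [0.4677, 0.1178, 0.0595]
tcp_rot: [[-0.97, 0.243, 0.0], [0.243, 0.97, 0.0], [-0.0, 0.0, -1.0]]
wrist_force: [0.0, -0.5, 0.1]
gripper_width: 0.0616
gripper_force: 0.0
```

View pics/s6c.png

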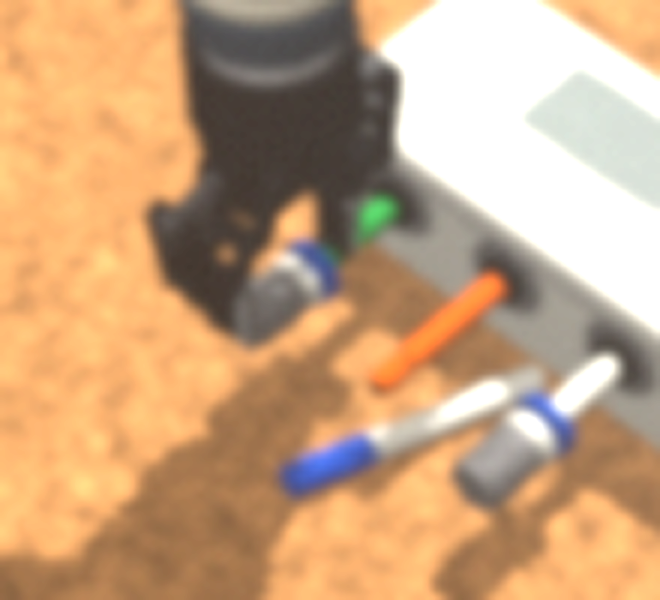

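The end stop sits on the green duct with the fingers open around it, and its ring at about crop (315,268) looks out. Before leaving I'll check the overall length with a light touch (52 mm means the ring is out).

```bash
python3 -m handwheel '[[0.66,0,0,0,0],[0.63,0,0,0,0],[0.625,0,0,0,0],[0.625,0,0,0,0]]' 20|grep -E "wrist|grip";python3 -m handwheel '[[0.615,0,0,0,0],[0.61,0,0,0,0],[0.61,0,0,0,0]]' 20|grep -E "wrist|grip";python3 -m handwheel '[[0.6,0,0,0,0],[0.6,0,0,0,0],[0.6,0,0,0,0]]' 20|grep -E "pos|wrist|grip"
```

```text
wrist_force: [0.2, 0.8, 0.4]
gripper_width: 0.0532
gripper_force: 0.0
wrist_force: [-0.6, -0.0, 0.4]
gripper_width: 0.0522
gripper_force: 1.4
position: [0.4677, 0.1178, 0.0595]
wrist_force: [-1.4, -0.6, 1.8]
gripper_width: 0.051
gripper_force: 7.1
```

The ring is fully out: contact at 52.2 mm, and 7 N at 51 mm, the same as on orange. I'll open, lift clear and check once more.

```bash
python3 -m handwheel '[[0.65,0,0,0,0],[0.72,0,0,0,0],[0.75,0,0,0,0],[0.75,0,0,-8,0],[0.75,0,0,-20,0],[0.85,0,0,-50,0],[1,0,0,-90,0],[1,0,0,-130,0],[1,0,0,-150,0],[1,0,0,-150,0],[1,0,0,-150,0]]' 20
python3 - <<'E'
from vis import *
im=np.ascontiguousarray(cams.grab_frame("scene")[:,:,::-1])
c=cv2.resize(im[110:210,260:370],None,fx=6,fy=6,interpolation=cv2.INTER_CUBIC); cv2.imwrite("pics/s7c.png",cv2.convertScaleAbs(c,alpha=1.6,beta=20))
E
```

```text
time_s: 21.32
position: [0.4673, 0.1178, 0.2089]
tcp_rot: [[-0.97, 0.243, -0.001], [0.243, 0.97, -0.0], [0.001, -0.0, -1.0]]
wrist_force: [-0.9, -0.1, -0.3]
gripper_width: 0.0858
gripper_force: 0.0
```

View pics/s7c.png

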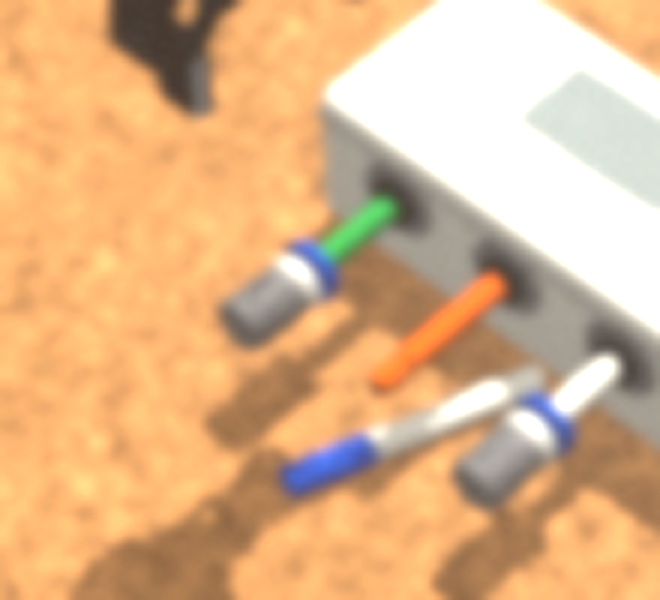

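The end stop sits straight on the green duct with its ring at about crop (313,268). The gripper is clear, and the marker and white duct are untouched.

```bash
python3 -c "
from bench import hand_in
print(hand_in())"
```

```text
the job is handed in; nothing more can be done
None
```

The end stop is off the orange duct and home on the green one, with its ring sprung right out by feel and the gripper clear; the job was handed in at about 21 s, and no verdict came back.

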